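# Set the dust deflector and hold the extraction gate open

### The job

Get the polishing station ready: take the plywood board out of its slotted stand and lean it back, about 20 degrees from upright, against the rest bar in front of the buffing wheel, its foot on the bench on the near side of the bar, centred on the bar and square to it, and let go of it. Then pull the spring-return extraction gate out by its upright tab until its pointer is level with the brass mark clip on the scale bar and keep it there: finish while still holding the gate at the mark, it must not be let go. Leave the other things on the bench where they are.

Things in the scene. Friction and masses are not known exactly. Their poses are not given: they have to be found in the camera images.
- board: Flat plywood board, 10 mm thick (its x) x 140 mm wide (its y) x 150 mm tall (its z); loose, 0.12 to 0.24 kg. Starts upright in the slot of the stand. Origin at the centre of its lower edge face, z up towards its upper edge.
- stand: Low wooden stand with one slot, fixed, 54 x 160 (its y, along the slot) x 40 mm tall; slot 14 mm wide, its floor 10 mm above the bench. Origin at the centre of its underside.
- buffer: Fixed bench buffer with rest bar. Origin on the bench below the bar's middle. Bar: 12 mm round steel along its y, 240 mm long, axis 85 mm above the bench, on posts at y = -115 and +115 mm just behind it. Buffing wheel (150 mm diameter, axis 130 mm high) 220 mm behind the bar (+x), motor left of it (+y), nothing above 205 mm. The robot's side (-x) is clear bench.
- gatebox: Fixed gate housing, 150 x 150 mm, top 75 mm above the bench; on it a duct elbow (64 mm diameter, top 152 mm high, front at x = +3 mm, running to +x). Origin at the centre of its underside. The gate comes out of its front (x = -75 mm, towards -x). A scale bar 20 mm wide, top at 62 mm, runs from the housing to x = -285 mm at y = +68 mm.
- gate: Steel blade, 90 mm wide, sliding out along the housing's -x; same axes. Upright pull tab near its front end, 14 mm thick (x), 60 mm wide (y), wood-faced, 61 to 111 mm above the bench. Origin in the blade at the tab's middle, 58 mm high; pointer on its +y edge, also at x = 0. Shut: 135 mm in front of the housing origin. A spring draws it shut: 4 N shut, 0.7 N more per 10 mm. Stop at 115 mm.
- marker: Small brass clip, 14 x 36 mm (y), with a dark cross line, fixed on the scale bar, top 74 mm above the bench. Origin at its top centre on the line, axes as the housing. The gate is at the mark when its origin and the clip's have the same x in the housing's frame (35 to 85 mm of pull, different each time).
- tin: Closed metal can with paper band, 68 mm across, 85 mm tall; origin at the centre of its underside. Bystander, to be left alone.
- jar: Amber glass jar with black cap, 56 mm across, 75 mm tall; origin at the centre of its underside. Bystander, to be left alone.
- roll: Cork-brown abrasive ring lying flat, 96 mm across, 30 mm tall; origin at the centre of its underside. Bystander, to be left alone.
- wax: Reddish-brown bar of polishing wax, 90 x 35 x 28 mm tall; origin at the centre of its underside. Bystander, to be left alone.
- brush: Hand brush lying on the bench; origin under its middle, handle along its -x. Bystander, to be left alone.
- driver: Screwdriver lying on the bench; origin under its middle, handle along its -x. Bystander, to be left alone.
Mind the look-alikes: they are no part of the job. Of the things like the board, leave any that is black or turquoise; of the rest the larger one is meant.

How it is judged:
On the way, in this order (a step that is already met when the one before it is completed fails the run):
1. the board leans against the rest bar, released and at rest (angle between board's own z axis and vertical between 0.12 and 0.65 rad and contact force between board and buffer above 0.03 N and contact force between board and the fingers below 0.05 N and height (world z) of board below 0.02 m and linear speed of board below 0.02 m/s and x of board in the frame of buffer between -0.1 and -0.01 m and y of board in the frame of buffer between -0.045 and 0.045 m and angle between the y axis of board and the y axis of buffer, either way round below 0.2 rad), for 0.3 s.
2. the gate is held at the mark by the fingers (x of gate in the frame of marker between -0.007 and 0.007 m and linear speed of gate below 0.01 m/s and contact force between gate and the fingers above 4 N), for 0.2 s.
At the end, for the whole second after the job is handed in: The board stands on the bench leaning on the rest bar 7 to 37 degrees from upright, at rest, untouched, within 45 mm of centred and 11 degrees of square; the gate is still, within 7 mm of the mark, held by the fingers alone (over 4 N), nothing propping it (all of step 1 and all of step 2 and contact force between gate and tin below 0.1 N and contact force between gate and jar below 0.1 N and contact force between gate and roll below 0.1 N and contact force between gate and wax below 0.1 N and contact force between gate and brush below 0.1 N and contact force between gate and driver below 0.1 N and contact force between gate and board below 0.1 N); the arm keeps its last pose, push and grip.
It fails at once if a bystander is pushed more than 40 mm (distance of any of tin, jar, roll, wax, brush, driver from where it was at the start of the episode above 0.04 m).
It also fails if it takes over 48 s, if anything falls off the work surface, if the arm or the gripper's body presses on something with over 40 N, if the wrist force passes 120 N, or if a joint passes its speed limit or range.

### The arm

A 7-joint arm with a two-finger parallel gripper is mounted at the origin on the work surface. World frame = base frame: x ahead of the robot, y to its left, z up, the work surface at z = 0. Lengths are in m, angles in rad, forces in N, time in s.
With the tool pointing down it reaches from about 0.425 to 0.875 m from the base axis. Payload 8.4 kg.
Tool frame: the origin (TCP) lies midway between the tips of the shut fingers; the grasp point (between the pads) lies 19 mm behind it; z points along the fingers, y is the direction in which the jaws open and shut (so a half turn about z gives the same grasp; the last joint's range is limited). The gripper opens to 85 mm and grips with 20 to 120 N. Pads are 22 mm wide; open, the fingers measure 114 mm over their backs; the gripper's body (76 mm by 85 mm) begins 54 mm behind the grasp point. The pads swing forward as they close: fully open they stand 13 mm farther back than shut.
Start: joints at [-1.389, 0.333, 0.04, 1.465, -0.013, 1.343, -0.059], TCP at [0.18, 0.625, 0.231] pointing down, gripper open.
Joint ranges: [-2.58, 2.58], [-0.38, 2.09], [-1.3, 1.39], [0.25, 2.4], [-1.5, 4.64], [0.08, 2.09], [-2.65, 2.65]. Speed limits (rad/s): [2.22, 2.22, 2.79, 2.79, 3.14, 3.14, 3.14].

### API

Orientations are given as [roll, pitch, yaw] about the fixed x, y, z axes, in that order (R = Rz(yaw) Ry(pitch) Rx(roll)).
In Python, from bench import robot, get_image, calibration gives the robot as it stands. The module is installed in compiled form; this text tells all that it offers.
- The arm moves only by the tool servo_tool, never from a script. Its argument "plan" is text: rows parted by semicolons, each of 6 numbers parted by spaces: the shift along the world's x, y, z in m, then the turn, a rotation vector about the world's x, y, z in degrees. In form: dx dy dz ax ay az; .... A call has 1 to 8 rows; each row shifts and turns the commanded pose from where the row before left it; what a row does not reach is not made up. A row lasts 1/10 s, in which the tool goes at most 50 mm and 8.59 degrees, less where a joint would pass 70% of its speed; a pose out of reach is approached as far as the arm can. A call is refused whole if a number of a shift passes 0.05 or a number of a turn 8.59, either way. A call with a gripper value outside its range is refused whole. "gripper" is the opening, from 0 (shut) to 1 (fully open), set as the call begins (left out, the last holds). The fingers move at their own pace and stop on an object; "squeeze" is the grip in N (left out, the last holds). Time passes only in rows, so rows that do not move let the fingers close. It gives the time, the measured TCP pose, the force and the opening at its end, in the units of the state.
- robot.read_state(): the state, without advancing time (a new reading comes with each control period).
- get_image(name): name is "side" or "top"; returns the picture (384x512x3 uint8, red, green, blue); there is no depth.
- calibration(name): a dict with "fx", "fy", "cx", "cy" (pixels), "rvec" (rotation vector, rad) and "tvec" (3), from world to camera coordinates, as OpenCV has them. Camera axes: x right, y down, z forward; pixel columns grow to the right and rows downward; lengths in m; the calibration is good to about 2 mm. A picture is of the moment at which its call begins. calibration takes no time and is no camera call.
- robot.hand_in(): hands the job in, once; it reports no verdict.
The state is a dict: "time": time; "joint_positions": joint angles; "qd": joint speeds; "joint_efforts": joint torques, N m; "position": TCP position; "tool_rot": TCP orientation; "contact_force": force on the tool from outside, world axes, zero at the start; "moment": the same for the moment, N m; "opening": finger opening in m.
Only numpy, scipy, OpenCV 4.12 (cv2) and the standard library are available. Lean on these libraries where they do the work, as an engineer would, in place of code of your own. Each camera call takes 0.05 s, during which the arm holds its last target.

## Working session

There is one attempt and no reset: what is moved stays moved. The work goes in short steps, Python scripts to look and compute and a tool call to move; the robot and the scene stay as the last step left them, time stands still between calls to the robot, and variables do not carry over. Pictures are saved under pics/ and viewed, and the job is handed in when it is done.

Besides the shell and the picture viewer there is one more tool, called after "Call:" by a JSON object that holds its "fn" and its "kwargs", one argument or row to a line. servo_tool: Moves the arm, as the interface text tells. Its arguments: {"type":"object","properties":{"plan":{"type":"string"},"gripper":{"type":"number"},"squeeze":{"type":"number"}},"required":["plan"]}

```bash
mkdir -p pics
python3 - <<'E'
from bench import robot,get_image,calibration
import cv2
for n in("side","top"):
    im=get_image(n); cv2.imwrite(f"pics/{n}0.png",im[:,:,::-1])
    print(n,calibration(n))
print(robot.read_state())
E
```

```text
side {'fx': 356.06693111345555, 'fy': 356.06693111345555, 'cx': 260.58109168525704, 'cy': 196.64422813774692, 'rvec': array([ 0.03838462, -2.93565565,  1.05783804]), 'tvec': array([0.48537587, 0.05238002, 1.01808566])}
top {'fx': 368.4966851065459, 'fy': 368.4966851065459, 'cx': 257.6557135168905, 'cy': 191.99788298673073, 'rvec': array([ 2.17618745, -2.20860047,  0.07317681]), 'tvec': array([-0.00228541,  0.49414194,  1.16636243])}
{'time': 0.1, 'joint_positions': array([-1.38918707,  0.33384371,  0.03990053,  1.46622141, -0.01340268,
        1.3432862 , -0.05845921]), 'qd': array([ 2.79823348e-04, -8.85667633e-04, -4.81340457e-04, -2.37624438e-03,
        3.07877599e-05, -1.56938985e-03,  8.47068561e-05]), 'joint_efforts': array([ 4.22158744e-03, -6.60022402e+01,  1.36989936e+00, -4.06474936e+01,
        1.68816122e-02,  9.04230983e-03, -1.38884667e-05]), 'position': array([0.1800591 , 0.62411959, 0.23048946]), 'tool_rot': array([-3.14010397e+00,  1.05785974e-04,  2.86078183e+00]), 'contact_force': array([-0.34323919, -0.26594821, -0.02093753]), 'moment': array([-0.02687778,  0.00688064, -0.0207309 ]), 'opening': 0.08554961374097904}
```

```bash
ls -la .
```

```text
total 12
drwxr-xr-x  3 agent agent 4096 Dec  6 14:18 .
drwxr-xr-x 23 root  root  4096 Dec  6 14:18 ..
drwxr-xr-x  2 agent agent 4096 Dec  6 14:19 pics
```

View pics/side0.png

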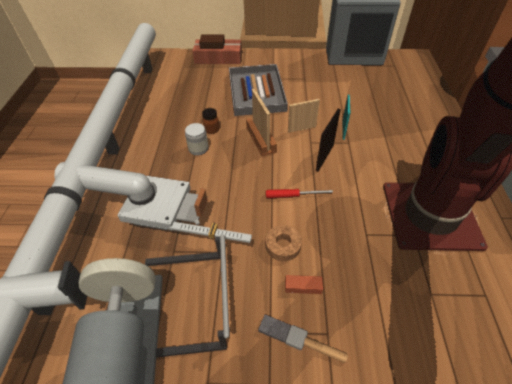

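View pics/top0.png

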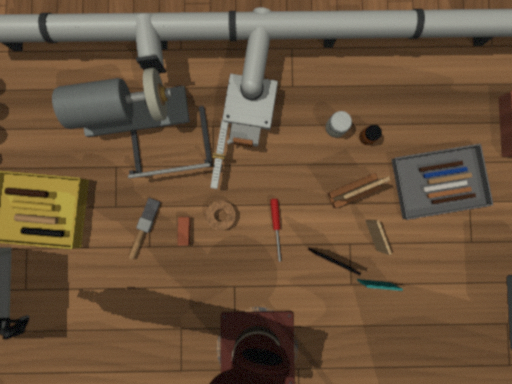

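```bash
cat > h.py <<'E'
import numpy as np,cv2
from bench import robot,get_image,calibration
def cal(n):
    c=calibration(n);K=np.array([[c['fx'],0,c['cx']],[0,c['fy'],c['cy']],[0,0,1]]);return K,np.array(c['rvec']),np.array(c['tvec'])
def proj(n,P):
    K,r,t=cal(n);return cv2.projectPoints(np.array(P,float).reshape(-1,3),r,t,K,None)[0].reshape(-1,2)
def onz(n,uv,z):
    K,r,t=cal(n);R=cv2.Rodrigues(r)[0];uv=np.array(uv,float).reshape(-1,2)
    C=-R.T@t
    d=(R.T@np.linalg.inv(K)@np.c_[uv,np.ones(len(uv))].T).T
    return C+d*((z-C[2])/d[:,2])[:,None]
def tri(uvs,uvt):
    Ps=[];
    for n in("side","top"):
        K,r,t=cal(n);Ps.append(K@np.c_[cv2.Rodrigues(r)[0],t])
    X=cv2.triangulatePoints(Ps[0],Ps[1],np.array(uvs,float).reshape(-1,2).T,np.array(uvt,float).reshape(-1,2).T);return (X[:3]/X[3]).T
def crop(im,x0,y0,x1,y1,s,f):
    cv2.imwrite(f,cv2.resize(im[y0:y1,x0:x1,::-1],None,fx=s,fy=s,interpolation=cv2.INTER_CUBIC))
E
python3 - <<'E'
from h import *
for n in("side","top"):
    print(proj(n,[[0,0,0],[.18,.625,0.231],[.5,0,0],[.5,.3,0],[.5,-.3,0]]))
    K,r,t=cal(n);print(-cv2.Rodrigues(r)[0].T@t)
s=cv2.imread("pics/side0.png")[:,:,::-1];t=cv2.imread("pics/top0.png")[:,:,::-1]
crop(s,230,70,370,180,5,"pics/sa.png")
crop(t,310,160,420,300,4,"pics/ta.png")
crop(s,100,150,260,380,2.6,"pics/sb.png")
crop(t,110,60,290,200,4,"pics/tb.png")
E
```

```text
[[430.33723836 214.96370149]
 [486.83972074 502.07803701]
 [255.62580751 211.94699743]
 [250.65835306 313.23341965]
 [259.04023498 142.32680347]]
[0.45743582 0.62330987 0.82284208]
[[256.93366749 348.11545039]
 [ 12.05151719 312.82844643]
 [254.65558361 190.50485573]
 [162.19679025 191.8542475 ]
 [346.86268608 189.15913727]]
[ 0.42118531 -0.0031633   1.19464461]
```

View pics/sa.png

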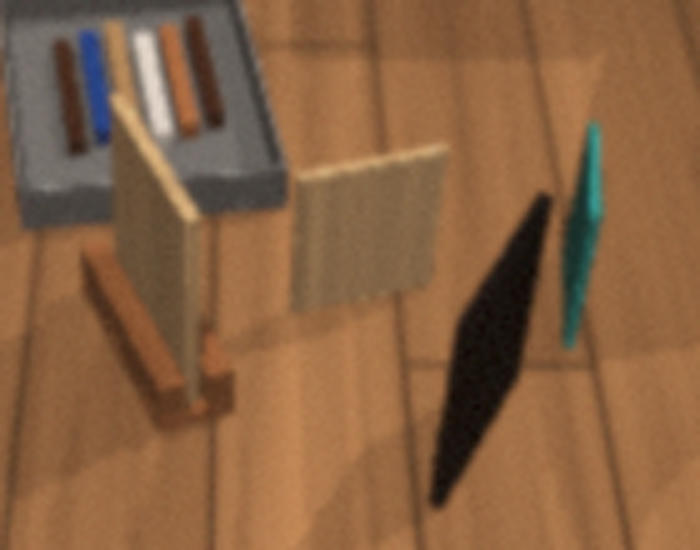

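View pics/ta.png

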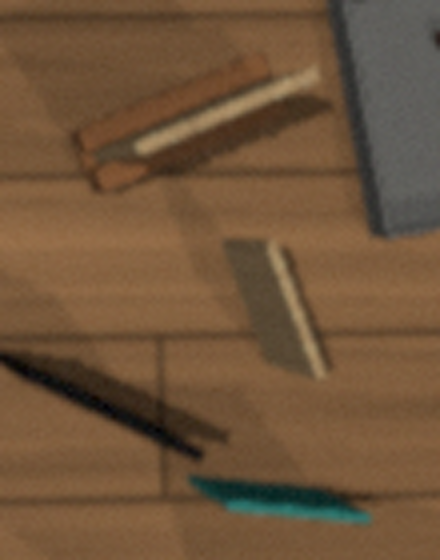

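View pics/sb.png

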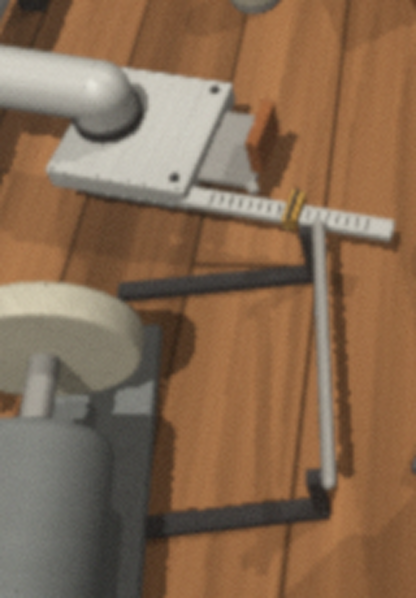

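View pics/tb.png

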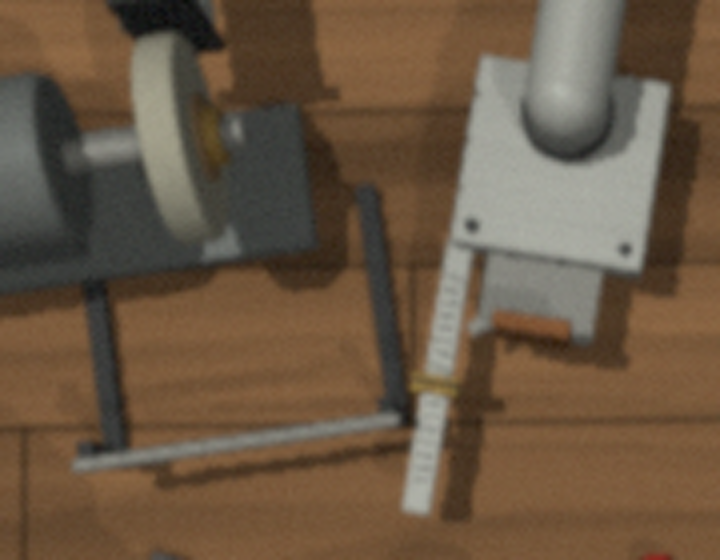

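Run:
```python
from h import *
np.set_printoptions(precision=4,suppress=True)
T=lambda x,y,ox=310,oy=160,s=4:[ox+(x+.5)/s-.5,oy+(y+.5)/s-.5]
def S(x,y):return T(x,y,230,70,5)
# board top edge ends (centre of thickness)
t=onz("top",[T(138,147),T(317,73)],.16);print("board top",t,np.linalg.norm(t[0]-t[1]))
s=onz("side",[S(193,217),S(118,97)],.16);print("side",s,np.linalg.norm(s[0]-s[1]))
# bottom corner near end
print("near bottom at z .04", onz("side",[S(190,385)],.04))
print("stand top corners top", onz("top",[T(77,133),T(95,192),T(265,54)],.04))
print("stand side", onz("side",[S(167,390),S(233,370),S(85,245)],.04))
# other natural board
print("other",tri([S(300,178),S(447,150)],[T(272,243),T(322,377)]))
B=lambda x,y:T(x,y,110,60,4)
BS=lambda x,y:T(x,y,100,150,2.6)
b=onz("top",[B(75,465),B(403,418)],.085);print("bar top",b,np.linalg.norm(b[0]-b[1]))
b=onz("side",[BS(330,486),BS(318,225)],.085);print("bar side",b,np.linalg.norm(b[0]-b[1]))
g=onz("top",[B(480,57),B(669,83),B(642,271),B(455,245)],.075);print("house top",g,g.mean(0))
g=onz("side",[BS(232,88),BS(182,198)],.075);print("house side fronts",g)
print("tab top", onz("top",[B(494,318),B(571,328)],.111))
print("tab side",onz("side",[BS(270,103),BS(255,152)],.111))
print("clip",onz("top",[B(412,384),B(460,386)],.074),onz("side",[BS(300,190),BS(289,228)],.074))
print("bar end",onz("top",[B(402,510),B(432,515)],.062))
print("pointer",onz("top",[B(478,328)],.058))
for n,p in(("tin",(340,124)),("jar",(372,134)),("drv",(275,200)),("drv2",(280,260)),("wax",(183,230)),("roll",(221,215)),("br",(153,203)),("br2",(133,256))):print(n,onz("top",[p],.03))
```

```text
board top [[ 0.4692 -0.2519  0.16  ]
 [ 0.5196 -0.38    0.16  ]] 0.13762801355733292
side [[ 0.4686 -0.2517  0.16  ]
 [ 0.519  -0.3758  0.16  ]] 0.13397185928657163
near bottom at z .04 [[ 0.4696 -0.2351  0.04  ]]
stand top corners top [[ 0.4865 -0.2331  0.04  ]
 [ 0.44   -0.246   0.04  ]
 [ 0.5467 -0.3832  0.04  ]]
stand side [[ 0.4843 -0.2301  0.04  ]
 [ 0.4419 -0.2499  0.04  ]
 [ 0.5454 -0.3774  0.04  ]]
other [[ 0.3995 -0.3605  0.1098]
 [ 0.3008 -0.3939  0.1091]]
bar top [[0.5442 0.3805 0.085 ]
 [0.5764 0.1327 0.085 ]] 0.24984001063243813
bar side [[0.5421 0.3832 0.085 ]
 [0.5757 0.1413 0.085 ]] 0.2441793121219385
house top [[ 0.859   0.0723  0.075 ]
 [ 0.8365 -0.0741  0.075 ]
 [ 0.6891 -0.0506  0.075 ]
 [ 0.7113  0.093   0.075 ]] [0.774  0.0102 0.075 ]
house side fronts [[ 0.6883 -0.0396  0.075 ]
 [ 0.7146  0.1062  0.075 ]]
tab top [[0.6466 0.0615 0.111 ]
 [0.6383 0.0044 0.111 ]]
tab side [[0.6351 0.0119 0.111 ]
 [0.6414 0.0752 0.111 ]]
clip [[0.6041 0.127  0.074 ]
 [0.602  0.0903 0.074 ]] [[0.5994 0.0933 0.074 ]
 [0.605  0.1382 0.074 ]]
bar end [[0.5083 0.1368 0.062 ]
 [0.5042 0.1138 0.062 ]]
pointer [[0.6499 0.0772 0.058 ]]
tin [[ 0.7077 -0.2768  0.03  ]]
jar [[ 0.6738 -0.3784  0.03  ]]
drv [[ 0.467 -0.064  0.03 ]]
drv2 [[ 0.2788 -0.0763  0.03  ]]
wax [[0.3769 0.2269 0.03  ]]
roll [[0.4222 0.1071 0.03  ]]
br [[0.4632 0.3213 0.03  ]]
br2 [[0.2983 0.3834 0.03  ]]
```

Call:
{"fn": "servo_tool", "kwargs": {
  "plan": "0.035 -0.034 0.004 0 0 -6.5;0.035 -0.034 0.004 0 0 -6.5;0.035 -0.034 0.004 0 0 -6.5;0.035 -0.034 0.004 0 0 -6.5;0.035 -0.034 0.004 0 0 -6.5;0.035 -0.034 0.004 0 0 -6.5;0.035 -0.034 0.004 0 0 -6.5;0.035 -0.034 0.004 0 0 -6.5"
}}

```text
time: 0.9
position: [0.4611, 0.3508, 0.2633]
tool_rot: [-3.141, -0.0, 1.949]
contact_force: [0.6, 0.2, 0.5]
opening: 0.0852
```

Call:
{"fn": "servo_tool", "kwargs": {
  "plan": "0.01 -0.045 0 0 0 0;0.01 -0.045 0 0 0 0;0.01 -0.045 0 0 0 0;0.01 -0.045 0 0 0 0;0 -0.045 0 0 0 0;0 -0.045 0 0 0 0;0 -0.045 0 0 0 0;0 -0.045 0 0 0 0"
}}

```text
time: 1.7
position: [0.4996, -0.0093, 0.2632]
tool_rot: [-3.142, -0.0, 1.953]
contact_force: [1.5, 0.1, 0.1]
opening: 0.0856
```

Call:
{"fn": "servo_tool", "kwargs": {
  "plan": "0 -0.045 0 0 0 0;0 -0.045 0 0 0 0;0 -0.045 0 0 0 0;0 -0.045 0 0 0 0;0 -0.045 0 0 0 0;0 -0.04 0 0 0 0;-0.005 -0.041 -0.03 0 0 0;0 0 -0.03 0 0 0"
}}

```text
time: 2.5
position: [0.4929, -0.3192, 0.2037]
tool_rot: [-3.141, 0.004, 1.946]
contact_force: [-0.2, 0.6, -0.0]
opening: 0.0857
```

Run:
```python
from h import *
s=get_image("side");t=get_image("top")
crop(s,200,40,380,180,4,"pics/s1.png");crop(t,310,140,440,290,4,"pics/t1.png");print(robot.read_state()['position'])
```

```text
[ 0.49268923 -0.31251593  0.20020552]
```

View pics/s1.png

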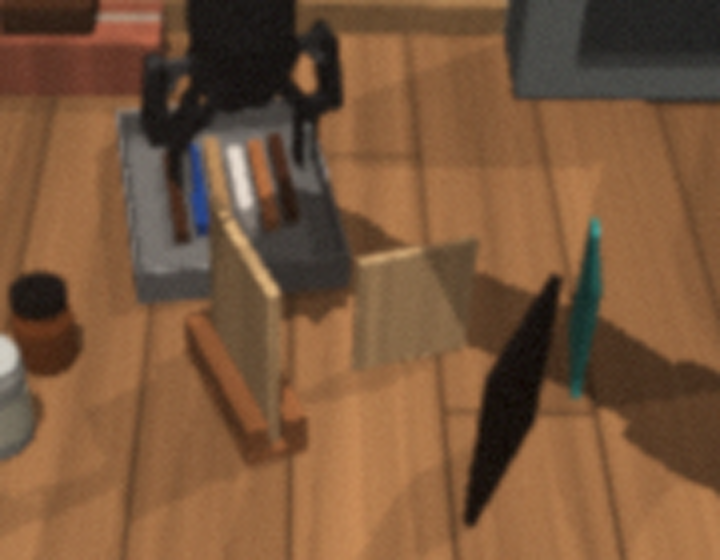

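View pics/t1.png

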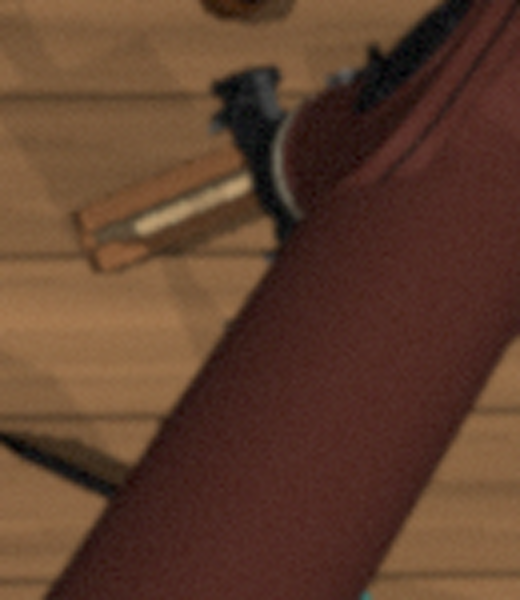

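Call:
{"fn": "servo_tool", "kwargs": {
  "plan": "0.001 -0.002 -0.024 0 0 0;0 0 -0.024 0 0 0;0 0 -0.024 0 0 0;0 0 0 0 0 0;0 0 0 0 0 0"
}}

```text
time: 3.1
position: [0.497, -0.314, 0.1333]
tool_rot: [3.141, 0.0, 1.955]
contact_force: [-0.4, -0.5, 1.3]
opening: 0.0851
```

Call:
{"fn": "servo_tool", "kwargs": {
  "plan": "0 0 0 0 0 0;0 0 0 0 0 0;0 0 0 0 0 0;0 0 0 0 0 0;0 0 0 0 0 0;0 0 0 0 0 0;0 0 0 0 0 0",
  "gripper": 0,
  "squeeze": 40
}}

```text
time: 3.8
position: [0.4962, -0.3148, 0.1322]
tool_rot: [3.142, 0.0, 1.953]
contact_force: [-1.2, 0.8, 4.1]
opening: 0.0093
```

Run:
```python
from h import *
s=get_image("side")
crop(s,200,40,380,180,4,"pics/s2.png");st=robot.read_state();print(st['position'],st['tool_rot'],st['opening'],st['contact_force'])
```

```text
[ 0.49622177 -0.31484708  0.13216578] [-3.14157937e+00  1.56712593e-04  1.95301984e+00] 0.009282537267305152 [-1.13418859  0.03377234  5.43050635]
```

View pics/s2.png

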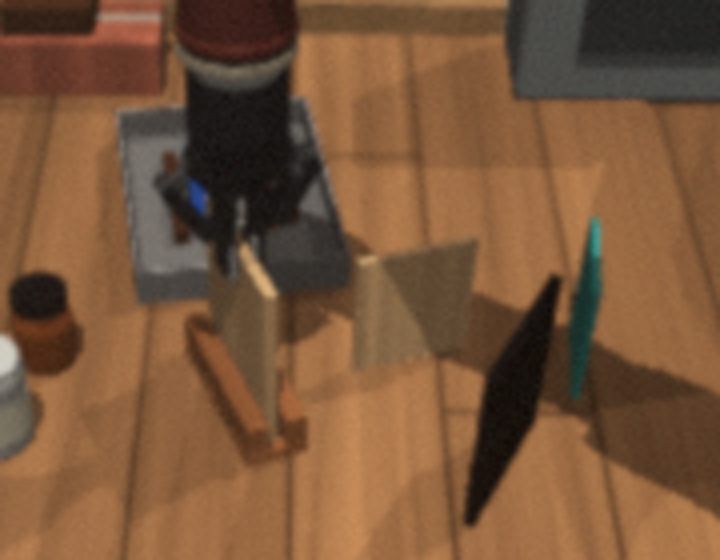

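Call:
{"fn": "servo_tool", "kwargs": {
  "plan": "0 0 0.015 0 0 0;0 0 0.025 0 0 0;0 0 0.03 0 0 0;0 0 0.03 0 0 0;0 0.02 0 0 0 0;0 0.035 0 0 0 0;0 0.04 0 0 0 0;0 0.04 0 0 0 0"
}}

```text
time: 4.65
position: [0.4958, -0.1786, 0.2325]
tool_rot: [3.141, 0.0, 1.952]
contact_force: [1.4, 1.1, -2.2]
opening: 0.0091
```

Call:
{"fn": "servo_tool", "kwargs": {
  "plan": "0 0.04 0 0 0 -2;0 0.04 0 0 0 -2;0 0.04 0 0 0 -2;0 0.04 0 0 0 -2;0 0.04 0 0 0 -2;0 0.04 0 0 0 -2;0 0.04 0 0 0 -2;0 0.04 0 0 0 -0.5"
}}

```text
time: 5.45
position: [0.496, 0.1418, 0.2327]
tool_rot: [3.141, -0.0, 1.698]
contact_force: [-0.2, 0.6, -2.7]
opening: 0.0096
```

Call:
{"fn": "servo_tool", "kwargs": {
  "plan": "0 0.04 0 -0.32 2.48 0;0 0.035 0 -0.32 2.48 0;0 0.03 0 -0.32 2.48 0;0 0.01 0 -0.32 2.48 0;0.01 0 0 -0.32 2.48 0;0.01 0 0 -0.32 2.48 0;0.01 0 0 -0.32 2.48 0;0.01 0 0 -0.32 2.48 0"
}}

```text
time: 6.25
position: [0.5367, 0.2555, 0.2325]
tool_rot: [-2.791, 0.0, 1.7]
contact_force: [-0.4, -0.6, -1.7]
opening: 0.0093
```

Run:
```python
from h import *
s=get_image("side");t=get_image("top")
crop(s,110,100,310,360,2.3,"pics/s3.png");crop(t,90,60,290,260,3,"pics/t3.png");st=robot.read_state();print(st['position'],st['tool_rot'],st['opening'],st['contact_force'],st['joint_positions'])
from scipy.spatial.transform import Rotation as Ro
R=Ro.from_euler('xyz',st['tool_rot']).as_matrix();print(R)
```

```text
[0.53741565 0.25467261 0.23091038] [-2.79067394e+00  2.20154224e-03  1.69871133e+00] 0.009326669243958969 [-0.37789007 -0.53398336 -2.96788914] [-0.79830858  0.51382083  0.51911988  1.33262719 -0.30349454  1.7071638
 -0.1532746 ]
[[-0.12756615  0.93148176 -0.34068843]
 [ 0.99182762  0.11904159 -0.04590281]
 [-0.00220154 -0.34375984 -0.93905502]]
```

View pics/s3.png

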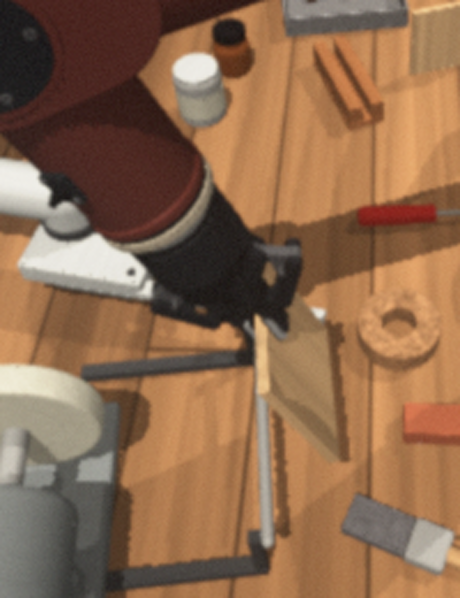

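View pics/t3.png

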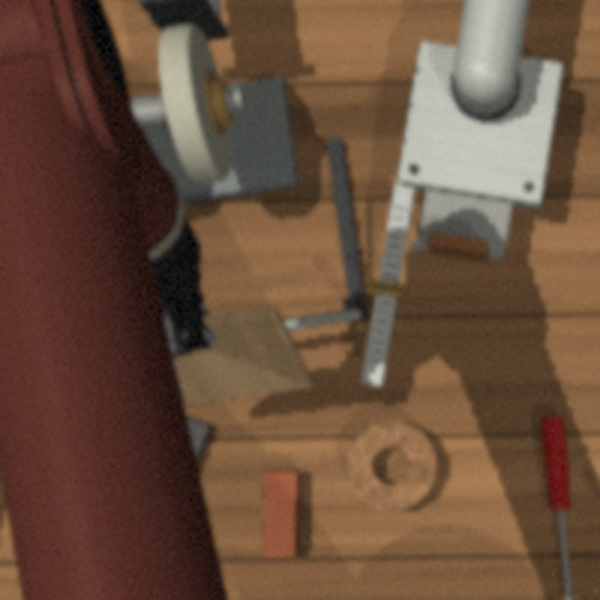

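Call:
{"fn": "servo_tool", "kwargs": {
  "plan": "0.003 0.001 -0.025 0 0 0;0.003 0.001 -0.025 0 0 0;0.003 0 -0.025 0 0 0;0.003 0 -0.02 0 0 0;0 0 -0.01 0 0 0;0 0 -0.005 0 0 0;0 0 0 0 0 0"
}}

```text
time: 7.05
position: [0.548, 0.2575, 0.1223]
tool_rot: [-2.793, -0.0, 1.7]
contact_force: [-0.5, 0.9, -2.0]
opening: 0.0092
```

Call:
{"fn": "servo_tool", "kwargs": {
  "plan": "0 0 -0.002 0 0 0;0 0 -0.002 0 0 0;0 0 0 0 0 0;0 0 0 0 0 0"
}}

```text
time: 7.45
position: [0.5484, 0.2574, 0.1182]
tool_rot: [-2.793, -0.001, 1.7]
contact_force: [0.8, 0.1, -2.2]
opening: 0.0091
```

Run:
```python
from h import *
s=get_image("side")
crop(s,150,180,330,360,4,"pics/s4.png");st=robot.read_state();print(st['position'],st['tool_rot'],st['opening'],st['contact_force'],st['moment'])
```

```text
[0.54834008 0.25736378 0.11815688] [-2.79270679e+00 -4.46843732e-04  1.70003124e+00] 0.009137951652310402 [ 0.55605578 -0.75259024 -2.44872784] [ 0.08974714 -0.50119456 -0.07929468]
```

View pics/s4.png

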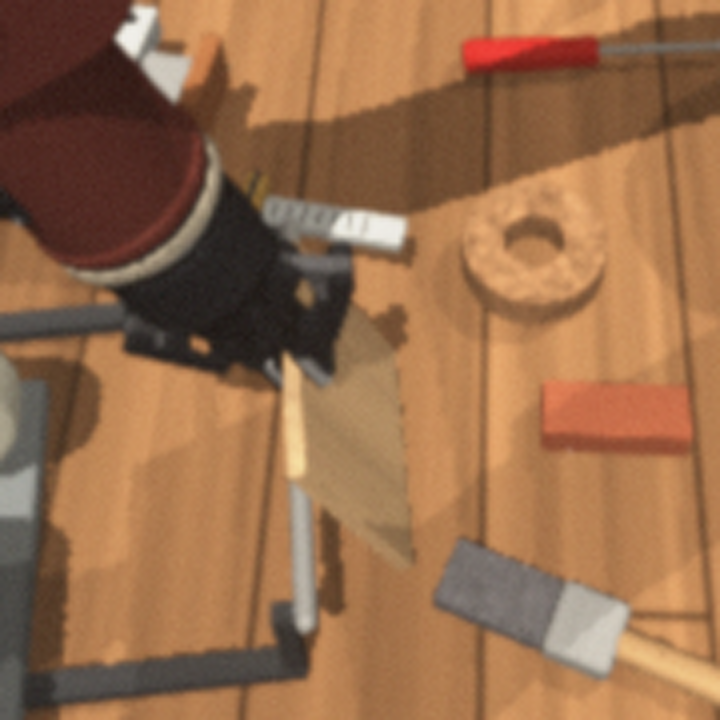

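Call:
{"fn": "servo_tool", "kwargs": {
  "plan": "0.004 0.0005 -0.001 0 0 0;0.003 0.0005 -0.0005 0 0 0;0.002 0 0 0 0 0;0 0 0 0 0 0"
}}

```text
time: 7.9
position: [0.5576, 0.2583, 0.1163]
tool_rot: [-2.792, -0.0, 1.7]
contact_force: [0.2, -0.8, -1.1]
opening: 0.0097
```

Call:
{"fn": "servo_tool", "kwargs": {
  "plan": "0.002 0 -0.0005 0 0 0;0.002 0 0 0 0 0;0.002 0 0 0 0 0;0 0 0 0 0 0"
}}

```text
time: 8.3
position: [0.5604, 0.2585, 0.1159]
tool_rot: [-2.785, -0.001, 1.701]
contact_force: [-12.0, -0.2, 4.3]
opening: 0.0093
```

Call:
{"fn": "servo_tool", "kwargs": {
  "plan": "-0.0025 0 0 0 0 0;0 0 0 0 0 0"
}}

```text
time: 8.5
position: [0.56, 0.2585, 0.116]
tool_rot: [-2.791, -0.001, 1.701]
contact_force: [-5.0, 0.4, 1.6]
opening: 0.0093
```

Call:
{"fn": "servo_tool", "kwargs": {
  "plan": "0 0 0 0 0 0;0 0 0 0 0 0;0 0 0 0 0 0;0 0 0 0 0 0;0 0 0 0 0 0",
  "gripper": 0.5
}}

```text
time: 9.0
position: [0.561, 0.2583, 0.116]
tool_rot: [-2.793, -0.0, 1.7]
contact_force: [0.7, 0.6, -0.1]
opening: 0.0426
```

Run:
```python
from h import *
s=get_image("side")
crop(s,150,180,330,360,4,"pics/s5.png");st=robot.read_state();print(st['position'],st['tool_rot'],st['opening'],st['contact_force'],st['moment'])
```

```text
[0.56085916 0.25835698 0.11590776] [-2.79263647e+00 -3.14912394e-04  1.69999559e+00] 0.04254248479115532 [ 0.25990953 -0.2088508  -0.12374499] [ 0.11753809 -0.35433774  0.04561479]
```

View pics/s5.png

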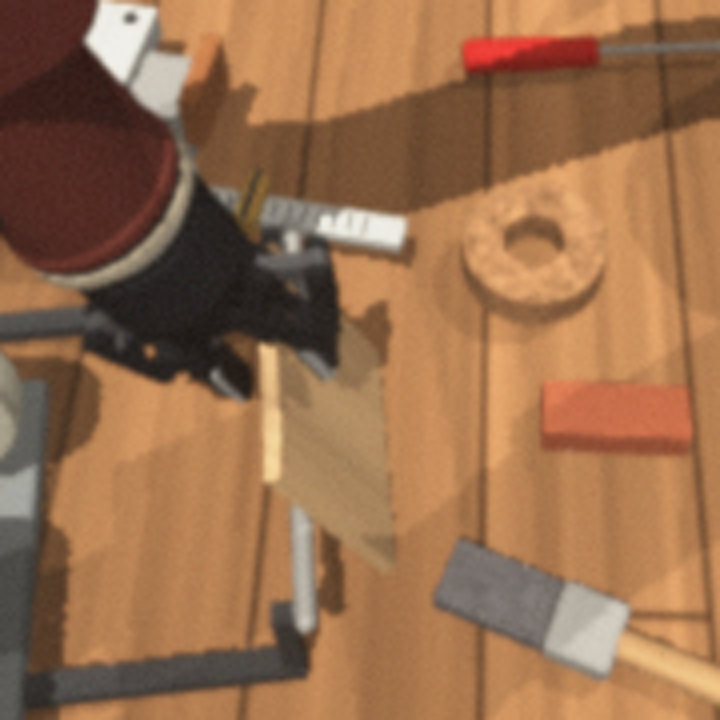

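Call:
{"fn": "servo_tool", "kwargs": {
  "plan": "0.0034 0.0005 0.0094 0 0 0;0.0068 0.0009 0.0188 0 0 0;0.0085 0.001 0.024 0 0 0;0.0085 0.001 0.024 0 0 0;0.0085 0.001 0.024 0 0 0;0 0 0.03 0 0 0;0 0 0.03 0 0 0;0 0 0.02 0 0 0"
}}

```text
time: 9.85
position: [0.597, 0.2626, 0.2993]
tool_rot: [-2.795, -0.001, 1.7]
contact_force: [0.6, 0.4, -0.4]
opening: 0.0427
```

Run:
```python
from h import *
s=get_image("side");t=get_image("top")
crop(s,100,150,280,360,2.8,"pics/s6.png");crop(t,110,60,290,200,4,"pics/t6.png");st=robot.read_state();print(st['position'],st['tool_rot'],st['joint_positions'])
```

```text
[0.59756162 0.26270607 0.30019993] [-2.79791808e+00 -1.58092478e-03  1.70006443e+00] [-0.7090859   0.62158555  0.52286951  1.03229236 -0.34511273  1.8947458
 -0.14421189]
```

View pics/s6.png

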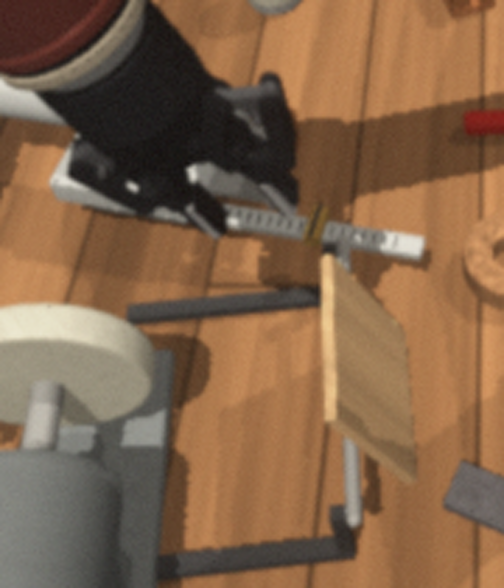

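View pics/t6.png

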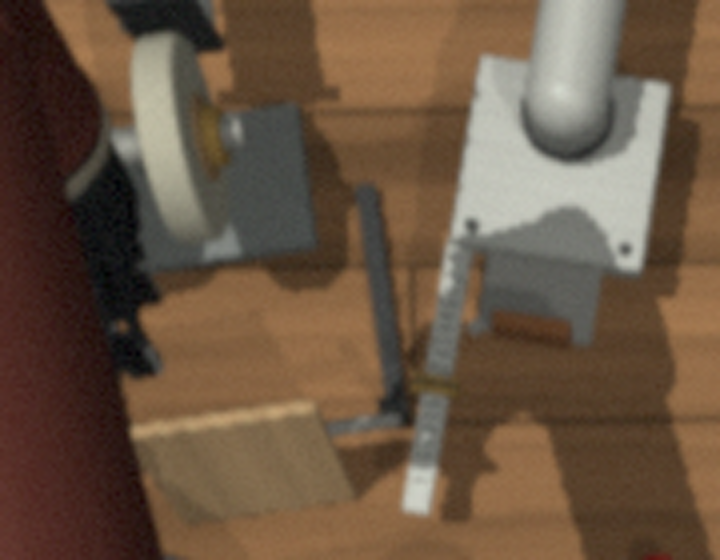

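Call:
{"fn": "servo_tool", "kwargs": {
  "plan": "0.004 -0.029 0 0.32 -2.48 0;0.004 -0.029 0 0.32 -2.48 0;0.005 -0.029 0 0.32 -2.48 0;0.005 -0.029 0 0.32 -2.48 0;0.006 -0.029 0 0.32 -2.48 0;0.006 -0.029 0 0.32 -2.48 0;0.006 -0.029 0 0.32 -2.48 0;0.006 -0.029 0 0.32 -2.48 0"
}}

```text
time: 10.75
position: [0.6384, 0.0294, 0.2961]
tool_rot: [3.14, 0.0, 1.7]
contact_force: [0.5, -0.1, -0.5]
opening: 0.0427
```

Call:
{"fn": "servo_tool", "kwargs": {
  "plan": "0 0 -0.02 0 0 -4;0 0 -0.03 0 0 -4;0 0 -0.03 0 0 -4;0 0 -0.03 0 0 -4;0 0 -0.02 0 0 0;0 0 0 0 0 0;0 0 0 0 0 0"
}}

```text
time: 11.45
position: [0.6385, 0.0306, 0.1666]
tool_rot: [-3.141, 0.0, 1.421]
contact_force: [1.1, -0.3, 0.5]
opening: 0.0431
```

Run:
```python
from h import *
s=get_image("side");t=get_image("top")
crop(s,100,120,260,300,3.3,"pics/s7.png");crop(t,160,60,290,200,4,"pics/t7.png");st=robot.read_state();print(st['position'],st['tool_rot'],st['joint_positions'])
```

```text
[0.63928465 0.0306287  0.16773171] [ 3.13958705e+00 -6.20937066e-04  1.42094175e+00] [-0.61279999  0.40026226  0.64516954  1.6005543  -0.25218431  1.2233223
 -0.06954213]
```

View pics/s7.png

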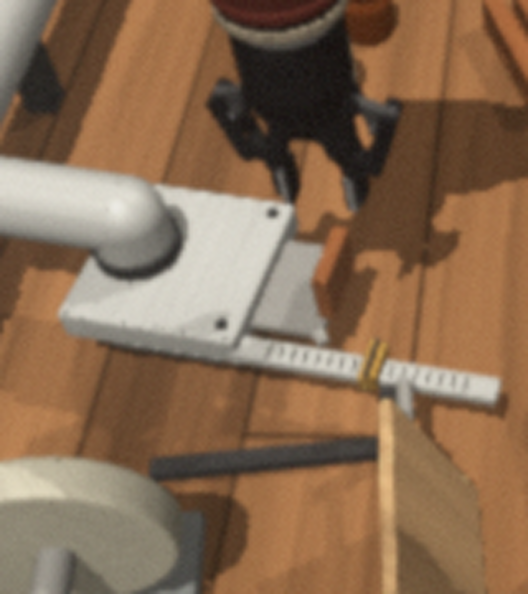

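View pics/t7.png

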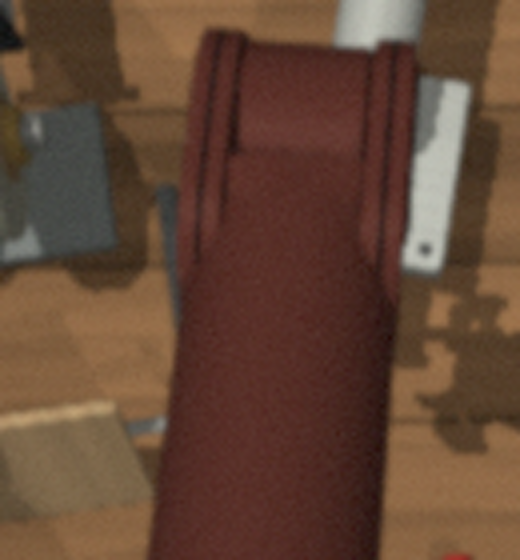

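Call:
{"fn": "servo_tool", "kwargs": {
  "plan": "0.002 0.001 -0.025 0 0 0;0 0 -0.025 0 0 0;0 0 -0.02 0 0 0;0 0 -0.015 0 0 0;0 0 -0.008 0 0 0;0 0 0 0 0 0;0 0 0 0 0 0"
}}

```text
time: 12.25
position: [0.6411, 0.0317, 0.0741]
tool_rot: [3.14, -0.0, 1.421]
contact_force: [-0.5, -0.6, 0.3]
opening: 0.0431
```

Run:
```python
from h import *
s=get_image("side")
crop(s,130,150,260,260,5,"pics/s8.png");st=robot.read_state();print(st['position'],st['tool_rot'],st['contact_force'])
```

```text
[0.64121563 0.03168682 0.0743242 ] [ 3.14001518e+00 -4.92754655e-04  1.42080186e+00] [-0.03542301  0.2285434   1.06364445]
```

View pics/s8.png

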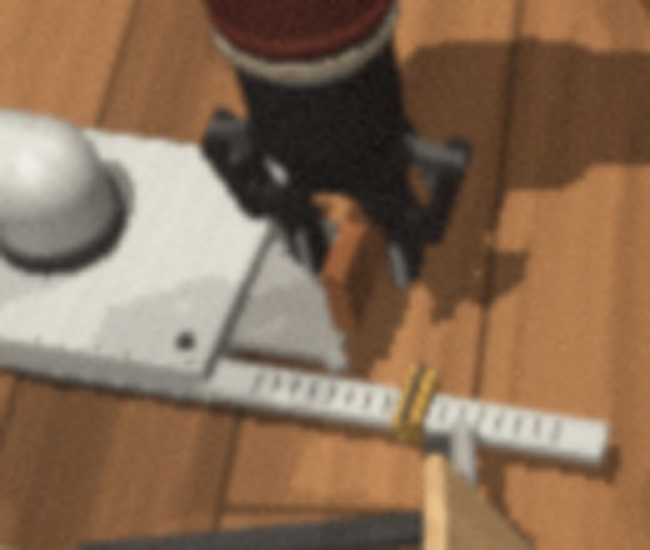

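Call:
{"fn": "servo_tool", "kwargs": {
  "plan": "0 0 0 0 0 0;0 0 0 0 0 0;0 0 0 0 0 0;0 0 0 0 0 0;0 0 0 0 0 0",
  "gripper": 0,
  "squeeze": 60
}}

```text
time: 12.8
position: [0.6416, 0.0317, 0.0741]
tool_rot: [3.139, -0.001, 1.42]
contact_force: [4.5, -0.3, 5.8]
opening: 0.0134
```

Call:
{"fn": "servo_tool", "kwargs": {
  "plan": "-0.006 0.0009 0 0 0 0;-0.008 0.0012 0 0 0 0;-0.008 0.0012 0 0 0 0;-0.008 0.0012 0 0 0 0;-0.008 0.0012 0 0 0 0;-0.006 0.0009 0 0 0 0;0 0 0 0 0 0;0 0 0 0 0 0"
}}

```text
time: 13.6
position: [0.5978, 0.0393, 0.0741]
tool_rot: [3.139, -0.002, 1.421]
contact_force: [7.2, 1.9, 2.9]
opening: 0.0132
```

Run:
```python
from h import *
s=get_image("side");cv2.imwrite("pics/side9.png",s[:,:,::-1])
crop(s,165,180,245,260,8,"pics/s9.png");st=robot.read_state();print(st['position'],st['tool_rot'],st['contact_force'],st['opening'])
```

```text
[0.59796751 0.03930361 0.07407438] [ 3.13847884e+00 -1.68538479e-03  1.42123498e+00] [6.92373635 3.09381516 3.35809729] 0.013704516115627443
```

View pics/s9.png

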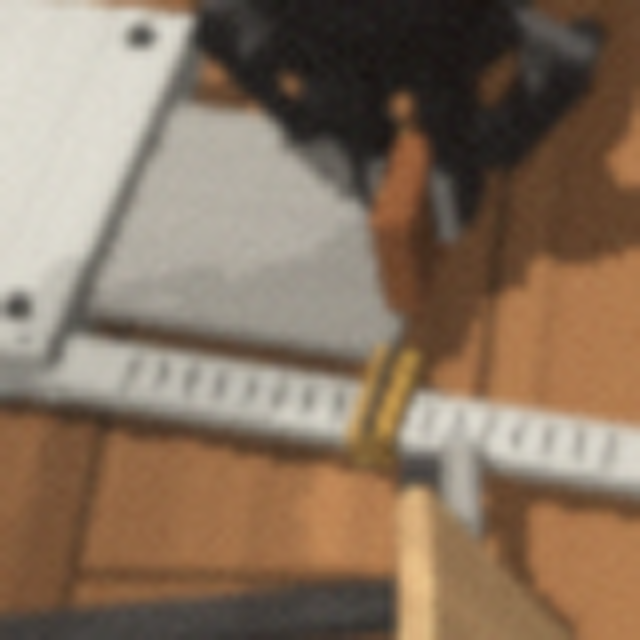

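Run:
```python
from h import *
np.set_printoptions(precision=4,suppress=True)
T=lambda x,y,ox,oy,s:[ox+(x+.5)/s-.5,oy+(y+.5)/s-.5]
a=np.deg2rad(-8.6);X=np.array([np.cos(a),np.sin(a),0]);Y=np.array([-X[1],X[0],0])
tcp=np.array([.598,.0393,0.])
c1=onz("side",[T(402,348,165,180,8),T(371,432,165,180,8),T(387,390,165,180,8)],.074)
c2=onz("top",[T(436,385,110,60,4)],.074)
for c in np.r_[c1,c2]: print(c,"rel gate x",(c-tcp)@X,"y",(c-tcp)@Y)
# overlay model
im=cv2.imread("pics/side9.png");
o=np.array([.598,.0393,0]);
def L(p,q,col,im):
    uv=proj("side",[p,q]);f=lambda u:tuple(int(v) for v in ((u-[165,180]+.5)*8-.5));cv2.line(im,f(uv[0]),f(uv[1]),col,1)
big=cv2.resize(im[180:260,165:245],None,fx=8,fy=8,interpolation=cv2.INTER_CUBIC)
for z in(.061,.111):
    c=[o+sx*.007*X+sy*.03*Y+[0,0,z] for sx,sy in((-1,-1),(1,-1),(1,1),(-1,1))]
    for i in range(4):L(c[i],c[(i+1)%4],(255,0,0),big)
L(o+.045*Y+[0,0,.058],o+.06*Y+[0,0,.058],(0,255,0),big)
cc=c1[2]
c=[cc+sx*.007*X+sy*.018*Y for sx,sy in((-1,-1),(1,-1),(1,1),(-1,1))]
for i in range(4):L(c[i],c[(i+1)%4],(0,0,255),big)
# scale bar edges, housing corner from estimated centre
h=np.array([.774,.0102,0])
for y in(.058,.078):L(h-.285*X+y*Y+[0,0,.062],h-.075*X+y*Y+[0,0,.062],(255,0,255),big)
L(h-.075*X-.075*Y+[0,0,.075],h-.075*X+.075*Y+[0,0,.075],(255,255,0),big)
cv2.imwrite("pics/ov9.png",big)
```

```text
[0.6    0.0942 0.074 ] rel gate x -0.006257927139324731 y 0.054617079647411686
[0.6061 0.1268 0.074 ] rel gate x -0.005045905483852938 y 0.08768519872486738
[0.6029 0.1107 0.074 ] rel gate x -0.00580227719174894 y 0.07131096933325864
[0.6031 0.1087 0.074 ] rel gate x -0.005368574188068135 y 0.06933312354895263
```

View pics/ov9.png

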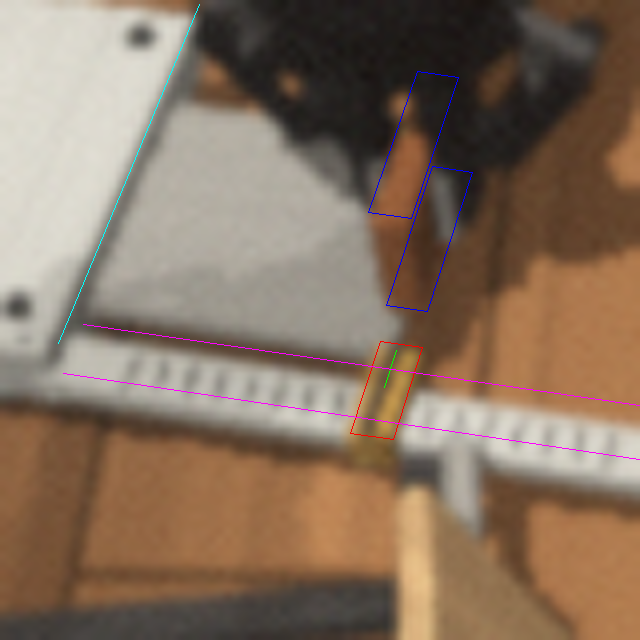

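Call:
{"fn": "servo_tool", "kwargs": {
  "plan": "-0.003 0.0004 0 0 0 0;-0.0025 0.0004 0 0 0 0;0 0 0 0 0 0;0 0 0 0 0 0;0 0 0 0 0 0;0 0 0 0 0 0;0 0 0 0 0 0"
}}

```text
time: 14.35
position: [0.5926, 0.0402, 0.074]
tool_rot: [3.138, -0.002, 1.421]
contact_force: [7.4, 3.4, 3.6]
opening: 0.014
```

Run:
```python
from h import *
s=get_image("side");t=get_image("top")
crop(s,165,180,245,260,8,"pics/s10.png");crop(s,100,140,300,360,2.6,"pics/s10b.png");cv2.imwrite("pics/t10.png",t[:,:,::-1]);st=robot.read_state();print(st['time'],st['position'],st['tool_rot'],st['contact_force'],st['opening'])
# board: top edge ends in overview
```

```text
14.45 [0.59264511 0.04021415 0.0740461 ] [ 3.13832935e+00 -1.80826526e-03  1.42119846e+00] [7.89428379 3.22062787 3.11735909] 0.01326991581268278
```

View pics/s10.png

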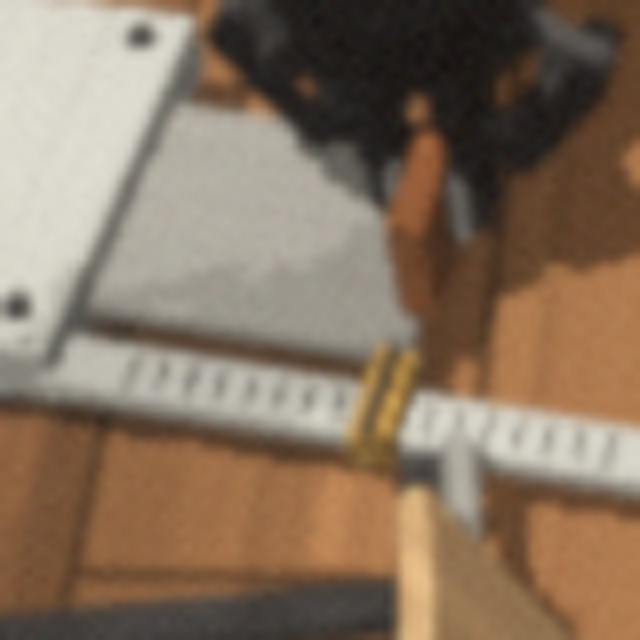

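View pics/s10b.png

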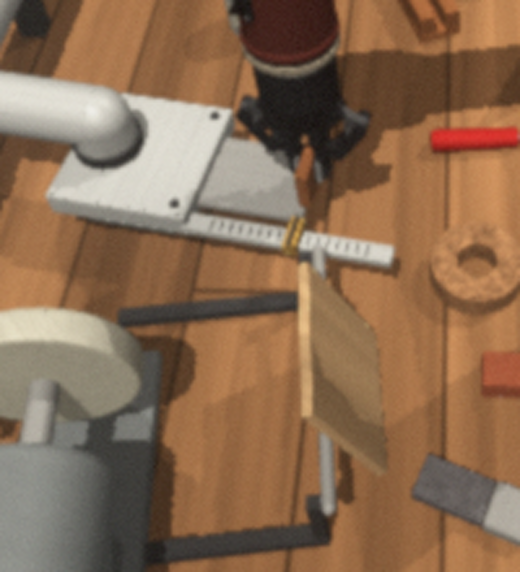

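View pics/t10.png

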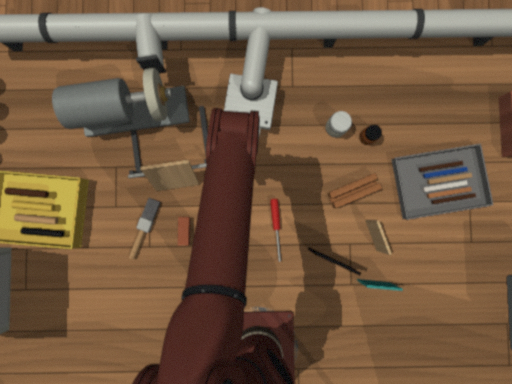

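Run:
```python
from h import *
np.set_printoptions(precision=4,suppress=True)
t=cv2.imread("pics/t10.png")[:,:,::-1]
a=np.deg2rad(7.4);X=np.array([np.cos(a),np.sin(a),0]);Y=np.array([-X[1],X[0],0]);o=np.array([.560,.258,0])
T=lambda x,y,ox,oy,s:[ox+(x+.5)/s-.5,oy+(y+.5)/s-.5]
for p in np.r_[onz("side",[T(305,267,100,140,2.6),T(307,415,100,140,2.6)],.142),onz("top",[[143,167],[188,161]],.142),onz("side",[T(379,345,100,140,2.6),T(385,470,100,140,2.6)],0.0)]:print(p,(p-o)@X,(p-o)@Y)
crop(t,120,100,220,210,5,"pics/t10b.png")
a=np.deg2rad(-8.6);X=np.array([np.cos(a),np.sin(a),0]);print("gate-mark",(robot.read_state()['position']-[.603,.1097,0])@X)
```

```text
[0.5761 0.1952 0.142 ] 0.007914526302452365 -0.06436113701174948
[0.56  0.329 0.142] 0.009189149849577907 0.07036998501547276
[0.5629 0.3191 0.142 ] 0.010758695939699458 0.06018175572758848
[0.5784 0.19   0.142 ] 0.009508242467733812 -0.06982702576061912
[0.5184 0.1939 0.    ] -0.04952485103520457 -0.05819249953591502
[0.5059 0.3174 0.    ] -0.045994730745637244 0.06584056718108305
gate-mark 0.0001521278757709785
```

View pics/t10b.png

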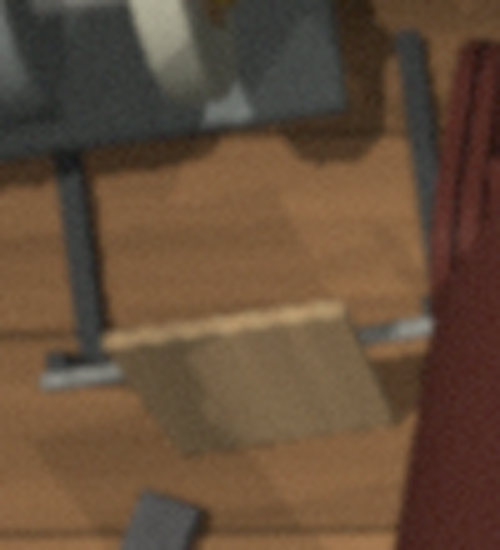

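The board is centred, square and leaning about 20°, and the gate is at the mark and held. I'm handing in.

```bash
python3 -c "
from bench import robot
print(robot.hand_in());s=robot.read_state();print(s['time'],s['position'],s['contact_force'])"
```

```text
the job is handed in; nothing more can be done
None
the job is handed in; nothing more can be done
```

The job is handed in at about 14.5 s of robot time, with the board leaning on the rest bar and the gripper still holding the gate at the mark. No verdict was reported.

- **Board:** I took the plywood board out of the stand and leaned it on the bar at about 20°, then let go. My last pictures show it leaning there untouched. It is centred within about 5 mm and its top edge is square to the bar within about 1°. Its foot is about 42 to 50 mm in front of the bar.
- **Gate:** I pulled it out about 50 mm by its tab and kept hold of it with a 60 N grip. I took the gate's position from the tool, since the tab is clamped between the fingers, and the mark's from both cameras. On those numbers the gate is within 1 mm of the mark, though calibration is only good to about 2 mm. The pointer tip is partly hidden behind the clip, so I could not read it directly, but an outline of the tab drawn over the side view matched the picture. The wrist force reads about 8 N, in line with the spring.
- **Bystanders:** I saw none of them move in the pictures. I did not measure their positions again afterwards.

No check failed. The side and top cameras differed by up to about 10 mm on the ends of the board's top edge, which is well inside the 45 mm allowed.

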